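# Wind the framing clamp onto the picture

## Task

The small framed picture lies loose in one bay of the green two-bay framing clamp, and a plain wooden offcut lies in the other. Wind the clamp's handwheel by its red handle, in whichever direction brings the sliding jaw to the picture, until the picture is held snugly between the jaw and the end fence, then let go of the handle. Keep the jaw off the offcut, and leave the offcut, the bottle, the jar and the bell where they are.

Things in the scene. Friction and masses are not known exactly. Their poses are not given: they have to be found in the camera images.
- clamp: green framing clamp, fixed; bed 190 mm (x) by 460 mm (y), its top 30 mm above the table. Origin: centre of the bed on the table; at yaw 0 its x points away from the robot, its y to the left. A fence stands across each end (inner faces at y = +190 and -190 mm, 34 mm above the bed). On the near side a grey gearbox, 75 mm square, 74 mm high, carries the handwheel that drives the jaw.
- carriage (a joint): position (m) along the clamp's y of the sliding jaw, an aluminium block with an orange sprung pad on each side (5 mm of give, 4 N per mm, then solid), 160 mm (x) by 40 mm (y), its top 67 mm above the table; 0 = middle of the bed, positive towards the clamp's +y fence. The pads' faces are 20 mm either side of this position.
- wheel (a joint): angle (rad) of the horizontal handwheel, positive counter-clockwise from above; rim 134 mm across, its top 99 mm above the table. Counter-clockwise drives the jaw towards the clamp's +y, 5.7 mm per radian (36 mm per turn). It takes about 6 N at the handle and stays where it is left. At 0 the handle is on the clamp's -x side of the axis.
- wheel_axis (a point): point on the handwheel's vertical axis, 101 mm above the table, at x = -130 mm, y = 0 in the clamp's frame
- knob (a point): the red upright cylindrical handle of the handwheel, 23 mm in diameter, from 101 to 151 mm above the table, 52 mm from the wheel's axis; it spins freely about its own upright axis, so it can be held without turning the hand. This point is on its axis, 131 mm above the table (20 mm below its top).
- picture: small picture in a gilt frame, lying flat, picture up, loose on the bed in one of the two bays; 140 mm along its x, 110 mm along its y (the clamp's slide direction), 18 mm thick. Origin: centre of its underside. It lies 1 to 4 mm off the fence at the start.
- offcut: plain light wooden offcut, loose on the bed in the other bay; 120 mm (x) by 90 mm (y) by 22 mm thick. Origin: centre of its underside.
- fence_left: the clamp's end fence at +y (190 by 20 by 34 mm); origin: centre of its underside, on the bed
- fence_right: the clamp's end fence at -y (190 by 20 by 34 mm); origin: centre of its underside, on the bed
- amber_bottle: amber bottle with white cap, standing, 48 mm in diameter, 125 mm high; origin: centre of its base
- jar: yellow jar, standing, 64 mm in diameter, 75 mm high; origin: centre of its base
- bell: brass hand bell, standing on its mouth, 64 mm in diameter, 90 mm high; origin: centre of its base
Things that resemble listed ones, but are neither listed nor needed, are in the scene too. What is shaped like the picture but purple or turquoise is not meant.

How it is judged:
By the outcome, as a careful person would: the job done as asked, in the order asked, and still so for the second after the job is handed in, with the robot touching nothing.
It also fails if it takes over 61 s, if anything falls off the work surface, if the arm or the gripper's body presses on something with over 40 N, if the wrist force passes 120 N, or if a joint passes its speed limit or range.

## Robot

A 7-joint arm with a two-finger parallel gripper is mounted at the origin on the work surface. World frame = base frame: x ahead of the robot, y to its left, z up, the work surface at z = 0. Lengths are in mm, angles in rad, forces in N, time in s.
With the tool pointing down it reaches from about 400 to 900 mm from the base axis. Payload 5.6 kg.
Tool frame: the origin (TCP) lies midway between the tips of the shut fingers; the grasp point (between the pads) lies 19 mm behind it; z points along the fingers, y is the line along which they close (so a half turn about z gives the same grasp; the last joint's range is limited). The gripper opens to 92 mm and grips with 3 to 60 N. Pads are 20 mm wide; open, the fingers measure 128 mm over their backs; the gripper's body (75 mm by 189 mm) begins 69 mm behind the grasp point.
Start: joints at [1.299, 0.468, -0.012, 1.603, 0.006, 1.071, -0.056], TCP at [147.383, -633.078, 214.592] pointing down, gripper open.
Joint ranges: [-2.53, 2.53], [-0.31, 2.02], [-1.57, 1.55], [0.28, 2.44], [-1.29, 4.43], [0.15, 1.84], [-2.92, 2.92]. Speed limits (rad/s): [2.57, 2.57, 3.14, 3.14, 3.14, 3.14, 3.14].

## Interface

Orientations are given as a rotation vector (axis times angle).
In Python, from cell import robot, grip, kin, viewer gives the robot as it stands. Calls block until the motion is done:
- robot.movep(position, orientation): joint-space move of the TCP to a pose.
- robot.servo_line(position, feed=150, rotation=None): straight line of the TCP; rotation=None keeps the orientation; feed is the mean speed in mm/s.
- robot.goto_joints(angles): joint-space move.
- grip(opening, newtons=None): opening from 0.0 (shut) to 1.0 (fully open); newtons is the grip in N (None keeps the last); returns when the fingers have stopped.
- robot.hold(seconds).
- kin.ik(position, orientation): joint angles nearest the present ones, or None.
- robot.observe(): the state.
- viewer.read_camera(name): name is "scene" or "top"; returns the picture (420x560x3 uint8, red, green, blue); there is no depth.
- viewer.camera_info(name): a dict with "camera_matrix" (3x3 intrinsics, pixels), "k1" (the pictures are not rectified: a ray, as slopes to the right and down, at radius r is drawn at 1 + k1 r^2 times it, then the intrinsics apply), "R" (3x3) and "t" (3): a world point X has camera coordinates R X + t. Camera axes: x right, y down, z forward; pixel columns grow to the right and rows downward; lengths in mm; the calibration is good to about 2 mm. A picture is of the moment at which its call begins. camera_info takes no time and is no camera call.
A pose or a line that the arm cannot do raises robot.IKError and nothing moves.
- robot.job_done(): hands the job in; it is judged then, once.
Trained networks look in the newest picture that a camera, given by its name, has taken for a name from the list of things; names that differ only in an ending like _2 or _b are one class to them, and where a whole thing is asked for, a point or a joint stands for the part that bears it (a point fixed in the world has none). Each returns a list of dicts, best first, with "confidence" (0 to 1); they miss things now and then, are a little off and sometimes report something else, mostly with a low value. They report only what shows in the picture. A call takes as long as a camera call. They do not tell look-alikes from the thing itself.
- viewer.silhouettes(name, camera): "mask" (420x560 bool, what is visible of it).
- viewer.pinpoint(name, camera): "at" ([x, y, z] in mm, in the coordinates of the camera as it stood for that picture, good to about 4 mm: a listed point, or the origin of a listed thing).
The state is a dict: "t": time; "joints": joint angles; "joint_velocities": joint speeds; "joint_torque": joint torques, N m; "tcp_pos": TCP position; "tcp_rot": TCP orientation; "contact_force": force on the tool from outside, world axes, zero at the start; "wrist_torque": the same for the moment, N m; "grip_width": opening from 0.0 (shut) to 1.0 (fully open); "grip_force": force on a finger pad.
Only numpy, scipy, OpenCV 4.12 (cv2) and the standard library are available. Lean on these libraries where they do the work, as an engineer would, in place of code of your own. Each camera call takes 0.05 s, during which the arm holds its last target. There are 200 camera calls.

## Working session

There is one attempt and no reset: what is moved stays moved. The work goes in short steps, each a Python script; the robot and the scene stay as the last script left them, time stands still between calls to the robot, and variables do not carry over. Pictures are saved under pics/ and viewed, at most 10 in all, crops included, and the job is handed in when it is done.

```bash
mkdir -p pics; ls; python3 - <<'E'
from cell import robot, grip, kin, viewer
import cv2, numpy as np
for c in ("scene","top"):
    im=viewer.read_camera(c); cv2.imwrite(f"pics/{c}0.png",im[:,:,::-1])
    i=viewer.camera_info(c); R=np.array(i["R"]);t=np.array(i["t"])
    print(c,i)
    for n in ("wheel_axis","knob","picture","offcut","fence_left","fence_right","clamp","carriage"):
        try:
            for d in viewer.pinpoint(n,c): print(n,(R.T@(np.array(d["at"])-t)).round(1),round(d["confidence"],2))
        except Exception as e: print(n,e)
print(robot.observe())
E
```

```text
pics
scene {'camera_matrix': array([[468.46337487,   0.        , 276.81229987],
       [  0.        , 468.46337487, 216.60132394],
       [  0.        ,   0.        ,   1.        ]]), 'k1': -0.0693651428566098, 'R': array([[ 0.56571782,  0.82448742, -0.01355859],
       [ 0.65421786, -0.45877602, -0.60126829],
       [-0.5019585 ,  0.33127792, -0.79893217]]), 't': array([-283.39370663, -299.94389614, 1794.90338048])}
wheel_axis [536.2  -7.1 100.4] 0.95
knob [506.7 -52.  132.1] 0.64
picture [ 361.3 -355.7    1.7] 0.9
picture [331.1 123.2   4.3] 0.83
picture [ 7.163e+02 -3.508e+02  7.000e-01] 0.76
picture [ 680.6 -114.    29.8] 0.64
picture [ 357.1 -129.4    4.6] 0.63
offcut [632.5 150.8  29.4] 0.89
offcut [603.4 393.9   5.1] 0.32
fence_left [614.8 218.2  32.7] 0.88
fence_left [604.4 397.    2.7] 0.18
fence_right [ 711.6 -176.5   26.5] 0.67
clamp [660.8  20.4  -0.7] 0.98
carriage it knows: amber_bottle, bell, clamp, fence_left, fence_right, jar, knob, offcut, picture, wheel_axis
top {'camera_matrix': array([[522.40616989,   0.        , 280.74342549],
       [  0.        , 522.40616989,
[... 1039 characters left out ...]
53  , -0.01160306,  1.60269666,  0.00599053,
        1.07140186, -0.05628668]), 'joint_velocities': array([ 4.11541700e-05, -1.37212806e-03, -3.83854356e-04,  1.03067699e-03,
        1.43836586e-03,  1.17754044e-03, -2.53198359e-03]), 'joint_torque': array([-1.82814199e-05, -5.20364320e+01, -1.24536606e-02, -2.44048119e+01,
       -5.66453312e-02,  1.10559817e-02,  2.60142286e-05]), 'tcp_pos': array([ 147.39069099, -633.08124673,  214.62426869]), 'tcp_rot': array([ 3.12098902e+00,  3.58511615e-01, -2.73701242e-05]), 'contact_force': array([-0.281098  , -0.36736492, -0.0308423 ]), 'wrist_torque': array([0.00181802, 0.05227794, 0.01012067]), 'grip_force': 0.0, 'grip_width': 0.9986287406052023}
```

View images.

View pics/scene0.png

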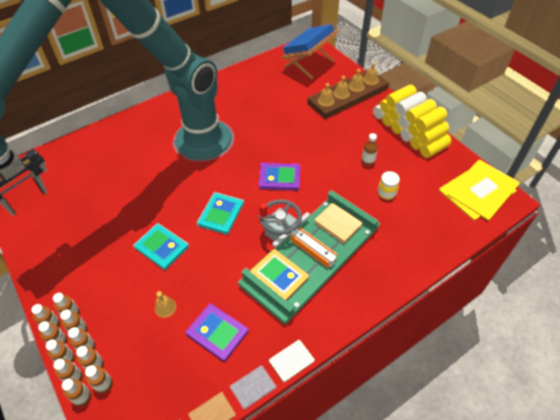

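View pics/top0.png

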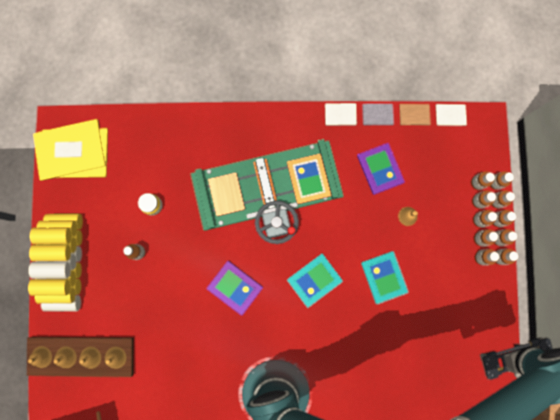

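The scene has five picture-like things:
- Turquoise at scene (221,212) and (161,245).
- Purple at scene (280,176) and (217,331).
- Gilt-framed at scene (278,273), top (309,179), lying on the clamp bed at its -y end.

Only the gilt one fits. The offcut is at top (226,193), the jaw at top (264,180) and the red knob at top (291,230). The jaw has to go to -y, so the wheel turns clockwise. I'll confirm with a rectified enlarged crop.

```bash
cat > h.py <<'E'
from cell import robot, grip, kin, viewer
import cv2, numpy as np
YAW=0.232; O=np.array([659.,21.])
RC=np.array([[np.cos(YAW),-np.sin(YAW)],[np.sin(YAW),np.cos(YAW)]])
def project(c,X):
    i=viewer.camera_info(c); p=np.atleast_2d(X)@np.array(i["R"]).T+i["t"]
    s=p[:,:2]/p[:,2:]; s=s*(1+i["k1"]*(s**2).sum(1,keepdims=True)); K=i["camera_matrix"]
    return s*[K[0,0],K[1,1]]+K[:2,2]
def rectify(c,z,sx=1.6,half=(200,240)):
    """clamp-frame view at height z: image up = clamp +x, left = clamp +y"""
    im=viewer.read_camera(c)[:,:,::-1]
    x,y=np.meshgrid(half[0]-np.arange(int(2*half[0]*sx))/sx, half[1]-np.arange(int(2*half[1]*sx))/sx, indexing="ij")
    w=np.stack([x,y],-1).reshape(-1,2)@RC.T+O
    m=project(c,np.c_[w,np.full(len(w),z)]).reshape(x.shape+(2,)).astype(np.float32)
    return cv2.remap(np.ascontiguousarray(im),m[...,0],m[...,1],cv2.INTER_CUBIC)
E
python3 - <<'E'
from h import *
a=rectify("top",67)[:560]
for y in range(-240,241,20):
    u=int((240-y)*1.6); cv2.line(a,(u,0),(u,12 if y%100 else 30),(255,255,255),1)
cv2.imwrite("pics/rect0.png",a)
E
```

```text
(no output)
```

View pics/rect0.png

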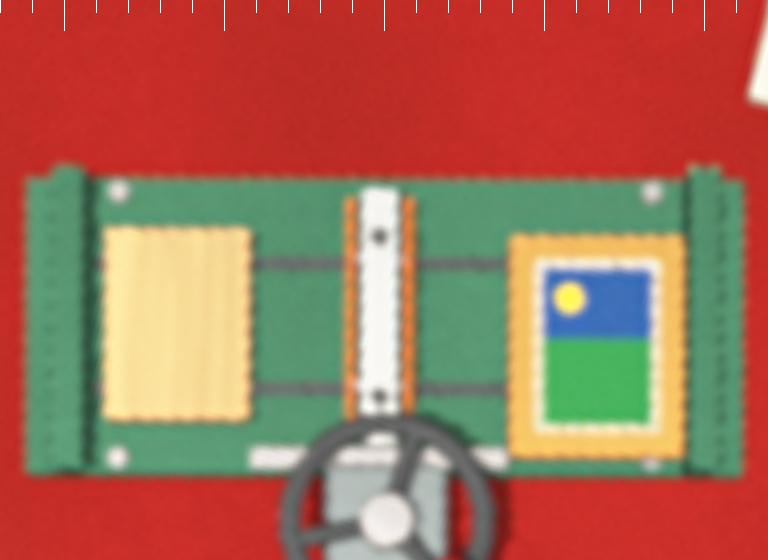

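The crop confirms it. The gilt picture is by the -y fence (rect 597,345), the offcut is in the +y bay (177,325) and the jaw centre is at about y = +2.5 mm (380,300). That agrees with wheel ≈ +0.74 rad, or 4.2 mm of jaw position. Contact should come at carriage -60, and I'm aiming for about -63. Next I grasp the knob.

```bash
cat >> h.py <<'E'
from scipy.spatial.transform import Rotation as Rt
C=np.array([535.3,-8.0]); ZG=113.
def down(a):
    y=np.array([np.cos(a),np.sin(a),0]); z=np.array([0,0,-1.]); return Rt.from_matrix(np.c_[np.cross(y,z),y,z]).as_rotvec()
E
python3 - <<'E'
from h import *
k=np.array([506.5,-50.6]); a=np.arctan2(*(k-C)[::-1])+np.pi/2
best=None
for ang in (a,a+np.pi):
    q=kin.ik([*k,220],down(ang)); print(ang,q)
    if q is not None and (best is None or abs(q[6])<abs(best[1][6])): best=(ang,q)
ang=best[0]; rot=down(ang)
for t in np.arange(0,6.28,.8):   # whole circle reachable?
    q=kin.ik([*(C+52*np.array([np.cos(t),np.sin(t)])),ZG],rot); print(None if q is None else np.round(q,2))
robot.movep([*k,220],rot); robot.servo_line([*k,ZG],feed=100)
grip(0.0,30); s=robot.observe(); print(s["t"],s["tcp_pos"],s["grip_width"]*92,s["grip_force"],s["contact_force"],rot)
viewer.read_camera("scene")
i=viewer.camera_info("scene")
for d in viewer.pinpoint("knob","scene"): print((np.array(i["R"]).T@(np.array(d["at"])-i["t"])).round(1),d["confidence"])
E
```

```text
-0.5944750050748624 [ 0.56516118  0.29437334 -0.62506771  1.90576328  0.20260951  1.00415439
 -0.74349825]
2.5471176485149307 [ 1.01574829  0.59007961 -1.30636802  1.88432245  0.62428624  1.16516615
  2.03013105]
[ 0.38  0.56 -0.56  1.81  0.38  0.88 -0.95]
[ 0.38  0.56 -0.65  1.85  0.43  0.88 -1.06]
[ 0.45  0.54 -0.76  1.93  0.49  0.86 -1.16]
[ 0.52  0.49 -0.79  2.02  0.47  0.82 -1.13]
[ 0.51  0.43 -0.67  2.05  0.37  0.78 -0.98]
[ 0.49  0.43 -0.56  2.01  0.32  0.78 -0.85]
[ 0.47  0.49 -0.53  1.92  0.33  0.82 -0.83]
[ 0.42  0.54 -0.53  1.84  0.35  0.86 -0.87]
5.55 [506.26446613 -50.44849786 112.9853889 ] 22.248147425240717 30.000251685742114 [-1.23598015  0.14649554  0.50473657] [2.77464523 1.47341381 0.        ]
```

```bash
cat >> h.py <<'E'
def turn(th0,dth,n,feed,C=C,r=52.0,stop=None,verbose=True):
    """steps from angle th0 (world) by dth total; logs tangential/radial force on the tool"""
    for th in th0+dth*np.arange(1,n+1)/n:
        u=np.array([np.cos(th),np.sin(th)]); robot.servo_line([*(C+r*u),ZG],feed=feed)
        s=robot.observe(); f=s["contact_force"]; p=s["tcp_pos"][:2]
        ft=f[:2]@[-u[1],u[0]]; fr=f[:2]@u
        if verbose: print("%.2f th=%.3f act=%.3f ft=%.1f fr=%.1f fz=%.1f w=%.1f"%(s["t"],th,np.arctan2(*(p-C)[::-1]),ft,fr,f[2],s["grip_width"]*92))
        if np.hypot(*f[:2])>35 or (stop and ft>stop): print("STOP"); break
    return th
E
python3 - <<'E'
from h import *
p=robot.observe()["tcp_pos"][:2]; th=np.arctan2(*(p-C)[::-1]); print(th,np.hypot(*(p-C)))
print(turn(th,-np.pi/2,9,40))
E
```

```text
-2.1702204710874 51.437963323566
6.03 th=-2.345 act=-2.321 ft=4.0 fr=-2.1 fz=-5.8 w=22.3
6.41 th=-2.519 act=-2.503 ft=5.2 fr=-3.7 fz=-4.6 w=22.6
6.78 th=-2.694 act=-2.680 ft=4.5 fr=-2.3 fz=-5.4 w=22.9
7.16 th=-2.868 act=-2.855 ft=3.6 fr=-3.0 fz=-4.6 w=22.3
7.53 th=-3.043 act=-3.025 ft=3.6 fr=-3.6 fz=-4.0 w=22.0
7.91 th=-3.217 act=3.089 ft=3.7 fr=-3.8 fz=-2.9 w=22.2
8.28 th=-3.392 act=2.920 ft=3.7 fr=-2.9 fz=-1.8 w=22.2
8.66 th=-3.566 act=2.747 ft=3.6 fr=-3.2 fz=0.0 w=22.0
9.03 th=-3.741 act=2.571 ft=4.2 fr=-3.2 fz=1.6 w=22.1
-3.7410167978822964
```

```bash
python3 - <<'E'
from h import *
th=turn(-3.741,-8.76,48,55,verbose=False); s=robot.observe(); print(th,s["t"],s["contact_force"],s["grip_width"]*92,s["tcp_pos"])
a=rectify("top",67)[:560]
for y in range(-240,241,20):
    u=int((240-y)*1.6); cv2.line(a,(u,0),(u,12 if y%100 else 30),(255,255,255),1)
cv2.imwrite("pics/rect1.png",a)
E
```

```text
-12.501 24.6333 [ 0.13892817  4.2337853  -1.34950592] 22.037448550210566 [587.51905509  -4.65745536 113.07071212]
```

View pics/rect1.png

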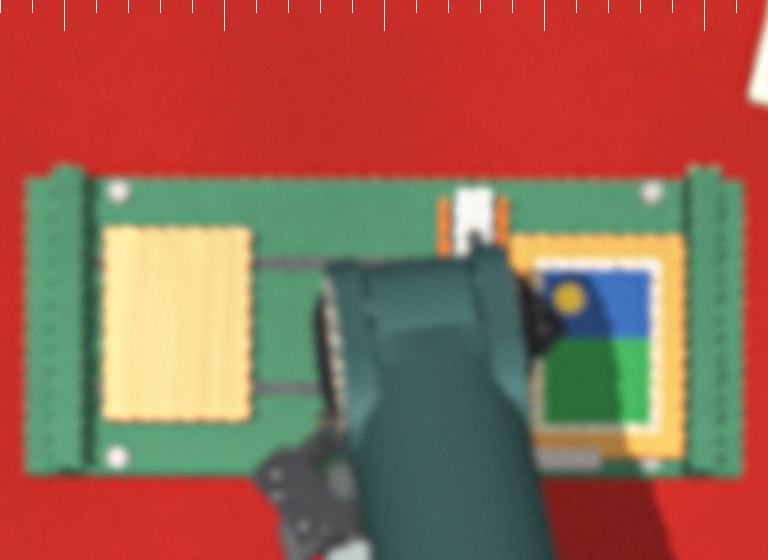

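The jaw's pad now just about touches the picture (pad face at rect 508, frame edge at 510). The carriage is at about -55, as predicted. Final squeeze next, logging force.

```bash
python3 - <<'E'
from h import *
th=turn(-12.501,-1.44,16,30,stop=14)
robot.hold(0.3); print(th,(th+np.pi-YAW)*36/2/np.pi)
a=rectify("top",48)[150:480]
cv2.imwrite("pics/rect2.png",a)
E
```

```text
24.99 th=-12.591 act=-0.018 ft=5.1 fr=1.4 fz=-1.8 w=22.1
25.30 th=-12.681 act=-0.108 ft=4.1 fr=0.5 fz=-1.6 w=22.2
25.61 th=-12.771 act=-0.199 ft=5.2 fr=1.5 fz=-1.6 w=22.4
25.92 th=-12.861 act=-0.290 ft=4.5 fr=0.3 fz=-1.1 w=22.2
26.23 th=-12.951 act=-0.382 ft=4.5 fr=-0.8 fz=-2.5 w=22.1
26.53 th=-13.041 act=-0.473 ft=4.4 fr=0.0 fz=-1.0 w=22.5
26.84 th=-13.131 act=-0.563 ft=6.1 fr=-2.1 fz=-0.9 w=22.5
27.15 th=-13.221 act=-0.653 ft=4.4 fr=-2.1 fz=-2.1 w=22.7
27.46 th=-13.311 act=-0.741 ft=4.6 fr=-2.0 fz=-2.2 w=22.1
27.77 th=-13.401 act=-0.830 ft=4.7 fr=-2.0 fz=-2.6 w=22.3
28.07 th=-13.491 act=-0.918 ft=3.7 fr=-3.4 fz=-1.8 w=22.4
28.38 th=-13.581 act=-1.006 ft=4.6 fr=-2.9 fz=-2.9 w=22.3
28.69 th=-13.671 act=-1.093 ft=4.6 fr=-3.8 fz=-2.5 w=22.6
29.00 th=-13.761 act=-1.180 ft=5.1 fr=-4.0 fz=-3.5 w=22.5
29.31 th=-13.851 act=-1.267 ft=6.1 fr=-4.3 fz=-3.3 w=22.8
29.62 th=-13.941 act=-1.354 ft=5.1 fr=-4.1 fz=-4.2 w=22.3
-13.940999999999999 -63.20530830389156
```

View pics/rect2.png

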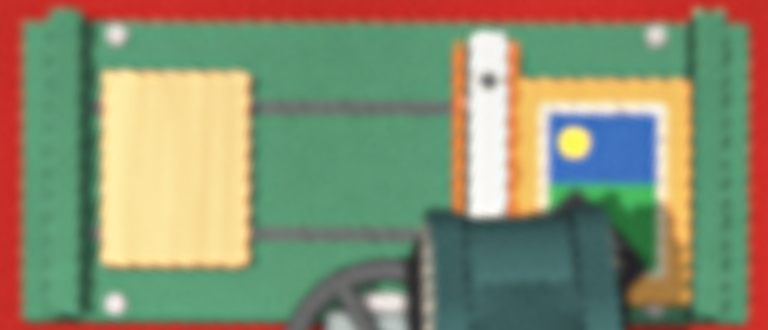

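The picture is now against the fence (rect 692). The right pad (510–519) looks about 3 mm thinner than the left pad (453–468), so the springs are compressed as planned. Next I release, retreat and check.

```bash
python3 - <<'E'
from h import *
grip(0.75); p=robot.observe()["tcp_pos"]
robot.servo_line([p[0],p[1],230],feed=120)
robot.movep([350,-330,300],robot.observe()["tcp_rot"])
robot.hold(0.5)
s=robot.observe(); print(s["t"],s["contact_force"],s["grip_force"])
a=rectify("top",60,sx=2,half=(120,200)); cv2.imwrite("pics/rect3.png",a)
r=a[90:120].mean(0)  # through jaw+picture
h=cv2.cvtColor(r[None].astype(np.uint8),cv2.COLOR_BGR2HSV)[0]
print([(u,*map(int,h[u])) for u in range(470,540,2)])
for c in("scene","top"):
    viewer.read_camera(c); i=viewer.camera_info(c)
    for n in("knob","picture","offcut"):
        print(n,[(np.array(i["R"]).T@(np.array(d["at"])-i["t"])).round(1).tolist() for d in viewer.pinpoint(n,c)])
E
```

```text
33.7 [-0.43820471  0.13756894 -0.47210721] 0.0
[(470, 73, 112, 152), (472, 73, 112, 152), (474, 73, 108, 151), (476, 71, 98, 149), (478, 65, 76, 147), (480, 49, 69, 145), (482, 31, 77, 143), (484, 20, 110, 164), (486, 16, 138, 185), (488, 14, 157, 203), (490, 14, 169, 214), (492, 13, 175, 216), (494, 13, 171, 210), (496, 13, 158, 198), (498, 13, 134, 185), (500, 13, 98, 174), (502, 14, 62, 172), (504, 18, 32, 178), (506, 25, 15, 193), (508, 34, 8, 212), (510, 45, 7, 229), (512, 45, 4, 239), (514, 30, 4, 244), (516, 24, 5, 247), (518, 23, 4, 247), (520, 24, 5, 247), (522, 24, 5, 246), (524, 20, 6, 246), (526, 25, 6, 245), (528, 24, 5, 244), (530, 25, 6, 244), (532, 24, 5, 244), (534, 25, 6, 245), (536, 30, 5, 245), (538, 30, 4, 245)]
knob [[545.8, -62.1, 132.1]]
picture [[334.1, 124.2, 3.6], [716.4, -345.8, -0.1], [362.1, -356.8, 0.1], [677.7, -114.5, 34.9], [353.9, -131.4, 4.8]]
offcut [[630.8, 146.3, 32.6]]
knob [[546.7, -58.5, 134.0], [534.6, -7.9, 100.4]]
picture [[354.0, -129.3, -0.9], [674.9, -115.1, 29.6], [360.5, -353.1, 1.7], [706.3, -348.7, -0.6]]
offcut [[630.8, 150.7, 31.2], [449.1, 436.4, 0.3]]
```

View pics/rect3.png

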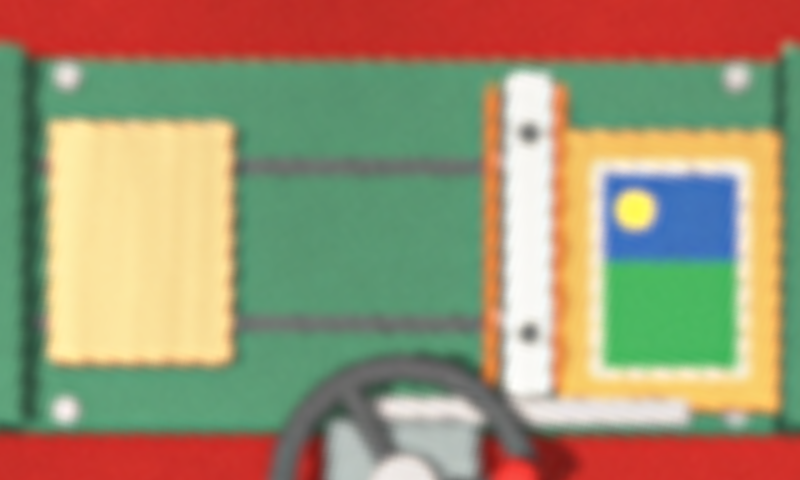

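The wheel stayed where I left it: the knob reads at -1.37 rad, giving carriage ≈ -63 mm and about 3 mm of pad compression. The picture sits between the pad (568) and the fence (780), and the offcut is unmoved, so I'm handing in.

```bash
python3 -c "
from cell import robot
print(robot.job_done())"
```

```text
the job is handed in; nothing more can be done
None
```

I wound the handwheel clockwise until the jaw pressed the gilt picture against the -y fence with about 3 mm of pad compression, then let go of the handle and handed the job in at about 34 s; the jaw stayed off the offcut, and I moved nothing else.

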